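# Close a clamp through a hidden hex socket

## Robot

A 7-joint arm with a two-finger parallel gripper is mounted at the origin on a cart in front of the work surface, level with it; the furniture and walls round the work are solid. World frame = base frame: x ahead of the robot, y to its left, z up, the work surface at z = 0. Lengths are in m, angles in rad, forces in N, time in s.
With the tool pointing down it reaches from about 0.35 to 0.9 m from the base axis. Payload 8.1 kg.
Tool frame: the origin (TCP) lies at the very end of the fingers, on their centre line; the grasp point (between the pads) lies 19 mm behind it (arm.tcp_to_grasp is the distance from the TCP to the grasp point, in m); z points along the fingers, y is the line along which they close (so a half turn about z gives the same grasp; the last joint's range is limited). The gripper opens to 92 mm and grips with 3 to 60 N. Pads are 19 mm wide; open, the fingers measure 130 mm over their backs; the gripper's body (75 mm by 190 mm) begins 47 mm behind the grasp point.
Start: joints at [1.046, 0.434, 0.025, 1.573, -0.012, 1.134, -0.075], TCP at [0.256, -0.57, 0.227] pointing down, gripper open.
Joint ranges: [-2.62, 2.62], [-0.44, 2.09], [-1.27, 1.32], [0.08, 2.57], [-1.32, 4.46], [0.12, 2], [-2.74, 2.74]. Speed limits (rad/s): [2.22, 2.22, 3.01, 3.01, 3.14, 3.14, 3.14].

## Interface

Orientations are given as a rotation vector (axis times angle).
In Python, from cell import arm, imaging, workorder gives the robot as it stands (arm), with the cameras (imaging) and the job (workorder).
- The arm moves only by the shell command python3 nudge.py 'ROWS' [FORCE]. ROWS is a JSON list of rows, 1 to 10 of them, each of 5 numbers: dx, dy, dz in m, then a turn about the tool's z in rad, then the opening from 0.0 (shut) to 1.0 (fully open); each row shifts and turns the commanded pose from where the row before left it, along the tool's axes as they then stand; what a row does not reach is not made up. A row lasts 1/10 s, in which the tool goes at most 0.05 m and 0.15 rad, less where a joint would pass 70% of its speed; a pose out of reach is approached as far as the arm can. The fingers move at their own pace and stop on an object; FORCE is the grip in N (left out, the last holds). Time passes only in rows, so rows that do not move let the fingers close. It prints the time, the measured TCP pose, the force, the opening and the grip force at its end.
- arm.observe(): the state, without advancing time (a new reading comes with each control period).
- imaging.get_image(name): name is "side" or "top"; returns a dict with "image" (384x512x3 uint8, blue, green, red), "fx", "fy", "cx", "cy" (pixels), "cam_to_world" (4x4, takes a point from camera to world coordinates). Camera axes: x right, y down, z forward; pixel columns grow to the right and rows downward; lengths in m; the calibration is good to about 2 mm. A picture is of the moment at which its call begins. There is no depth.
- workorder.sign_off(): hands the job in; it is judged then, once.
The state is a dict: "clock": time; "joints": joint angles; "dq": joint speeds; "joint_efforts": joint torques, N m; "position": TCP position; "ee_rot": TCP orientation; "force": force on the tool from outside, world axes, zero at the start; "ft_torque": the same for the moment, N m; "width": opening from 0.0 (shut) to 1.0 (fully open); "gripper_force": force on a finger pad.
Only numpy, scipy, OpenCV 4.12 (cv2) and the standard library are available. Lean on these libraries where they do the work, as an engineer would, in place of code of your own. Each camera call takes 0.05 s, during which the arm holds its last target. There are 200 camera calls.

## Task

Take the T-handle hex key from its stand and put its end down the deep bore of the clamping fixture, turning the key until it drops fully into the hex socket of the screw hidden at the bottom. Turn the screw clockwise until it stops, so that the jaw clamps the bush, then pull the key out and stand it upright on the bottom of the hole in its stand again. Leave the plug gauge, the micrometer and the lens cap where they are.

Things in the scene. Friction and masses are not known exactly. Their poses are not given: they have to be found in the camera images.
- key: loose T-handle hex key, 108 mm long, 0.15 to 0.31 kg: dark steel hexagonal shank with a grey bar handle across its top. It starts upright in the hole of the stand. Origin: centre of the flat lower end of the shank (the tip); z up along the shank to the handle, x along the handle bar.
- key_tip (a point): the same point as the key's origin. The lowest 60 mm of the shank are hexagonal, 22 mm across flats, 25.4 mm across corners; corners lie at 0, 60, 120.. degrees from the key's x. The end is chamfered by 2.5 mm (20.4 mm across corners at the end face). From 60 mm up to the handle (80 mm) runs a round neck 18 mm wide.
- key_grip (a point): centre of the key's handle bar, 94 mm above the tip. The bar is 70 mm long (x of the key), 20 mm thick with flat sides (y of the key) and 28 mm high, rounded 4 mm. Grip across the 20 mm.
- fixture: fixed bare-metal clamping fixture: base plate 80 x 170 x 14 mm, on it a square steel housing 60 x 60 mm, top 63 mm above the worktop, a dark jaw that comes out of it, and a turned steel bush, 34 mm wide and 30 mm high, standing against a V stop. Origin: centre of the underside, on the worktop; y from the housing to the bush, z up.
- bore_mouth (a point): centre of the mouth of the vertical round bore, 28.5 mm wide, in the top of the housing, 63 mm above the worktop, 45 mm from the fixture's origin along -y of the fixture. The bore is 26 mm deep; 1 mm under its lower end lies the top face of the socket screw (27 mm below the mouth).
- socket_floor (a point): on the bore's axis, at the floor of the screw's hex socket, 41 mm below the mouth. Socket 23.4 mm across flats, 14 mm deep. Its angle about the axis varies and is not given (this point's axes are the fixture's): the key enters within 7 to 12 degrees of a match, every 60 degrees; else its end rests on the rim, 12 to 13 mm above the floor. Once in, about 7 degrees of free play either way.
- screw (a joint): how far the hidden screw has been turned, rad: 0 at the start, grows clockwise seen from above, hard stop at 1.6, and it does not turn anticlockwise past 0 (whatever the angle of its socket at the start). It turns stiffly (about 0.12 N m) and stays where it is left; it closes the jaw by 5.5 mm a rad.
- stand: fixed black block, 70 x 70 mm and 42 mm high, on a foot plate 90 x 90 mm, with a round upright hole in its middle, 36 mm wide and 32 mm deep, where the key stands. Origin: centre of the underside, on the worktop.
- stand_floor (a point): centre of the flat bottom of the stand's hole, 10 mm above the worktop and 32 mm below the top of the stand.
- plug_gauge: bystander, loose: slim steel plug gauge standing on end, 20 mm wide, 100 mm high; origin at the centre of its foot.
- micrometer: bystander, loose: outside micrometer, 34 x 112 x 13 mm, lying flat; origin at the centre of its underside.
- lens_cap: bystander, loose: flat round black cap, 51 mm wide, 9 mm high; origin at the centre of its underside.

How it is judged:
On the way, in this order (a step that is already met when the one before it is completed fails the run):
1. the key has dropped fully into the hidden socket (z of key in the frame of socket_floor below 0.004 m and horizontal distance between key and socket_floor below 0.004 m), for 0.2 s.
2. the screw is turned clockwise to its stop with the key in the socket (value of joint screw above 1.45 rad and z of key in the frame of socket_floor below 0.01 m), for 0.2 s.
At the end, for the whole second after the job is handed in: the screw stands within 0.15 rad of its stop (at least 1.45 rad), and the key stands released, upright (within 0.2 rad) and at rest on the bottom of the hole in its stand (tip within 5 mm of the bottom, within 9 mm of its centre) (value of joint screw above 1.45 rad and horizontal distance between key and stand_floor below 0.009 m and z of key in the frame of stand_floor below 0.005 m and angle between key's own z axis and vertical below 0.2 rad and linear speed of key below 0.02 m/s); the robot touches nothing.
It fails at once if the plug gauge is moved by more than 30 mm or tipped (distance of plug_gauge from where it was at the start of the episode above 0.03 m or angle between plug_gauge's own z axis and vertical above 0.5 rad).
It fails at once if the micrometer is moved by more than 30 mm (distance of micrometer from where it was at the start of the episode above 0.03 m).
It fails at once if the lens cap is moved by more than 30 mm (distance of lens_cap from where it was at the start of the episode above 0.03 m).
It also fails if it takes over 64 s, if anything falls off the work surface, if the arm or the gripper's body presses on something with over 40 N, if the wrist force passes 120 N, or if a joint passes its speed limit or range.

## Working session

There is one attempt and no reset: what is moved stays moved. The work goes in short steps, Python scripts to look and compute and a shell command to move; the robot and the scene stay as the last step left them, time stands still between calls to the robot, and variables do not carry over. Pictures are saved under pics/ and viewed, at most 10 in all, crops included, and the job is handed in when it is done.

```bash
ls; mkdir -p pics; python3 - <<'E'
from cell import arm, imaging, workorder
import cv2
for n in("top","side"):
    d=imaging.get_image(n); cv2.imwrite(f"pics/{n}0.png",d["image"]); print(n,d["fx"],d["fy"],d["cx"],d["cy"]); print(d["cam_to_world"])
print(arm.observe(), arm.tcp_to_grasp)
E
```

```text
cell.py
nudge.py
pics
top 444.5064820054662 444.5064820054662 256.90554907109527 190.28254300192708
[[ 0.01556901 -0.99528027  0.09578516  0.39855501]
 [-0.99984302 -0.01468654  0.00991124  0.02360488]
 [-0.00845771 -0.09592443 -0.99535269  1.01833172]
 [ 0.          0.          0.          1.        ]]
side 369.67726871320815 369.67726871320815 254.04914453696773 191.06753279856568
[[-0.99896527  0.00458396 -0.04524799  0.51648946]
 [ 0.04175135  0.48693915 -0.87243744  0.7916457 ]
 [ 0.0180338  -0.87342387 -0.48662668  0.53495654]
 [ 0.          0.          0.          1.        ]]
{'clock': 0.1, 'joints': array([ 1.04639429,  0.43515052,  0.0249776 ,  1.57399666, -0.01157403,
        1.13402745, -0.0750824 ]), 'dq': array([ 0.00031523, -0.00219473, -0.00021919, -0.00221417,  0.00202521,
        0.00028558, -0.00092908]), 'joint_efforts': array([ 4.25002479e-03, -6.69126463e+01,  9.88886543e-01, -3.15145719e+01,
       -6.03829441e-02,  3.73705721e-02,  3.53635448e-05]), 'position': array([ 0.25562926, -0.56982317,  0.2260289 ]), 'ee_rot': array([-3.07066326e+00, -6.57310436e-01,  7.08529750e-04]), 'force': array([-0.30191639, -0.76558538, -0.40561505]), 'ft_torque': array([0.01653895, 0.0396097 , 0.04460349]), 'gripper_force': 0.0, 'width': 0.9984715318409365} 0.0188
```

View pics/top0.png

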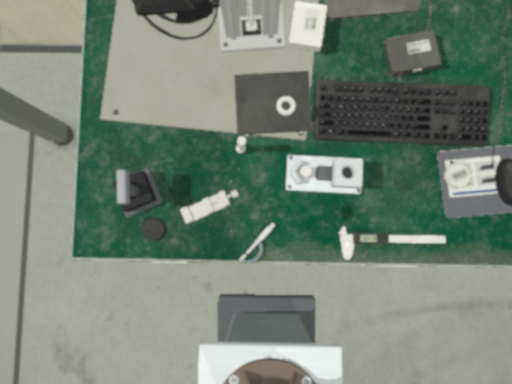

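View pics/side0.png

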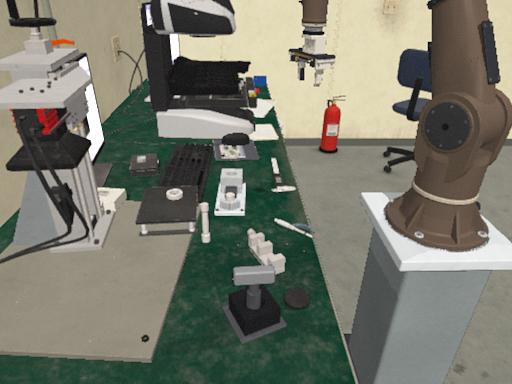

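The top view shows the key's grey handle bar at about (122,187), over the black stand (140,190). The lens cap is at (153,230), the micrometer at (210,206), the plug gauge at (241,144), and the fixture at (325,173) with its bore near (347,172). In the side view the key is at (254,275), the stand at (254,312) and the housing at (231,178). I'll zoom in next.

```bash
python3 - <<'E'
import cv2,numpy as np
t=cv2.imread("pics/top0.png");s=cv2.imread("pics/side0.png")
f=lambda im,x,y,w,h,k:cv2.resize(im[y:y+h,x:x+w],None,fx=k,fy=k,interpolation=cv2.INTER_CUBIC)
a=f(t,100,155,70,90,5.5);b=f(t,280,145,90,60,4.5)
c=f(s,210,255,85,90,5);d=f(s,205,160,50,60,5)
W=np.zeros((600,800,3),np.uint8)
def put(i,x,y):
    h,w=i.shape[:2];h=min(h,600-y);w=min(w,800-x);W[y:y+h,x:x+w]=i[:h,:w]
put(f(t,100,160,70,55,4.6),0,0);put(f(t,280,145,90,60,4.6),330,0)
put(f(s,215,255,80,85,3.8),0,280);put(f(s,205,160,50,60,5),330,290)
cv2.imwrite("pics/z1.png",W)
E
```

```text
(no output)
```

View pics/z1.png

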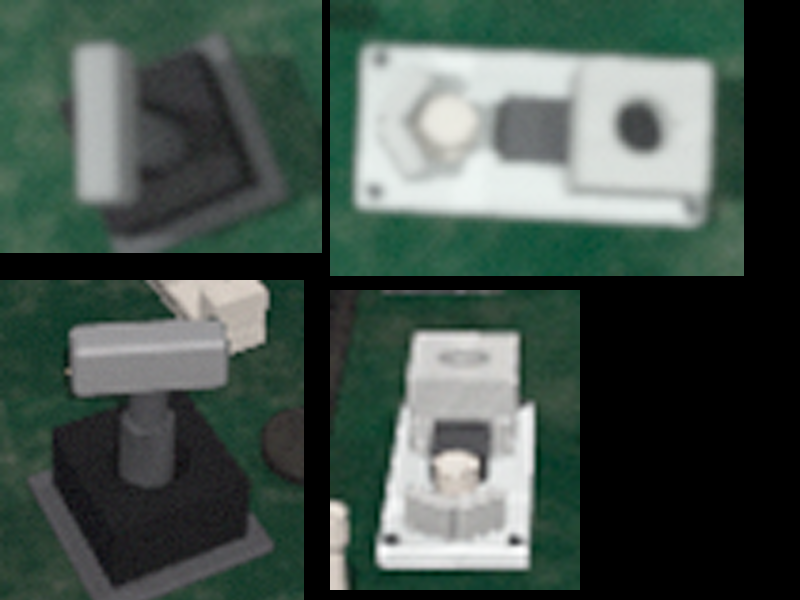

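The handle spans crop x 73–133, y 45–200, which is full-image (116–129, 170–203) in the top view. In the side view it is at about (234–275, 266–285). The bore mouth is at about (347.4,172.2) in the top view and (231.6,173.4) in the side view. I'll measure these with masks and triangulate.

```bash
cat > h.py <<'E'
import cv2,numpy as np
from cell import arm, imaging, workorder
def ray(d,u,v):
    M=d["cam_to_world"];r=M[:3,:3]@np.array([(u-d["cx"])/d["fx"],(v-d["cy"])/d["fy"],1]);return M[:3,3],r/np.linalg.norm(r)
def plane(d,p,z):
    o,r=ray(d,*p);return o+r*(z-o[2])/r[2]
def tri(d1,p1,d2,p2):
    A=np.zeros((3,3));b=np.zeros(3);L=[]
    for d,p in((d1,p1),(d2,p2)):
        o,r=ray(d,*p);P=np.eye(3)-np.outer(r,r);A+=P;b+=P@o;L.append((o,P))
    x=np.linalg.solve(A,b);return x,[np.linalg.norm(P@(x-o)) for o,P in L]
def proj(d,X):
    M=d["cam_to_world"];c=M[:3,:3].T@(np.asarray(X)-M[:3,3]);return np.array([c[0]/c[2]*d["fx"]+d["cx"],c[1]/c[2]*d["fy"]+d["cy"]])
def blob(d,box,lo,hi,neutral=25,seed=None):
    """largest (or seeded) neutral-coloured blob with grey in [lo,hi] inside box x0,y0,x1,y1"""
    im=d["image"].astype(int);g=im.mean(2);s=im.max(2)-im.min(2)
    m=((g>=lo)&(g<=hi)&(s<neutral)).astype(np.uint8);k=np.zeros_like(m);x0,y0,x1,y1=box;k[y0:y1,x0:x1]=1;m*=k
    cs,_=cv2.findContours(m,cv2.RETR_EXTERNAL,cv2.CHAIN_APPROX_NONE)
    return max(cs,key=cv2.contourArea)
E
python3 - <<'E'
from h import *
t=imaging.get_image("top");s=imaging.get_image("side")
g=lambda d:d["image"].astype(int).mean(2).astype(int)
G=g(t);S=g(s)
print("toprow187",G[187,108:165]);print("top col120",G[162:212,120]);print("side col243",S[258:300,243]);print("side row275",S[275,228:282])
print("bore top row172",G[172,330:365],"col",G[155:190,347]);print("bore side",S[165:182,231],S[173,220:245])
E
```

```text
toprow187 [ 80  79  78  79  77  79  72  82 121 159 178 185 183 181 181 174 164 144
 121 109 101  90  78  69  74  73  69  68  60  55  52  44  40  41  44  45
  44  41  42  40  32  31  35  54  67  83  84  80  70  62  58  58  58  56
  52  57  55]
top col120 [ 65  64  68  71  79  77  89 126 157 174 180 181 181 182 182 183 182 183
 183 183 182 182 181 183 182 183 182 182 183 183 184 182 184 184 184 184
 183 184 184 179 166 138 104  71  72  63  66  62  62  66]
side col243 [ 51  44  48  46  42  41  38  40 105 151 149 149 154 153 168 182 163 136
 135 135 132 132 133 133 131 138 116  56  38  49  45  39  37  33  38  32
  36  33  36  33  37  34]
side row275 [ 46  45  41  35  22  73 122 137 144 144 145 146 143 145 140 136 137 136
 133 133 135 132 130 134 134 133 134 133 134 134 133 136 134 133 137 135
 134 133 133 134 134 134 135 135 138 135 111  65  42  46  47  54  60  61]
bore top row172 [105 119 152 181 203 216 220 221 220 218 207 178 129  90  69  68  69  71
  67  67  79 119 159 184 195 207 213 218 220 220 218 207 174 118  69] col [ 63  87 138 186 210 217 217 217 214 209 193 159 120  84  71  68  70  71
  68  69  74  76 112 165 201 217 218 219 219 218 205 183 180 209 225]
bore side [ 48  50  37 150 214 219 212 184 185 181 195 210 205 190 185 184 179] [ 69 162 211 209 207 203 187 163 161 169 182 185 183 176 172 158 171 203
 208 211 210 206 154  49  52]
```

```bash
python3 - <<'E'
from h import *
np.set_printoptions(precision=4,suppress=True)
t=imaging.get_image("top");s=imaging.get_image("side")
# key handle: silhouette centres in both views
ct=blob(t,(108,160,140,212),125,255);cs=blob(s,(228,258,285,295),95,200)
rt=cv2.minAreaRect(ct);rs=cv2.minAreaRect(cs);print("handle",rt,rs)
print("grip tri",tri(t,rt[0],s,rs[0]), "top-face@.118",plane(t,rt[0],.118))
bx=cv2.boxPoints(rt);e=max([(bx[0],bx[1]),(bx[1],bx[2])],key=lambda q:np.linalg.norm(q[0]-q[1]))
a=plane(t,e[0],.118);b=plane(t,e[1],.118);v=a-b;print("handle len",np.linalg.norm(v),"yaw top",np.degrees(np.arctan2(v[1],v[0]))%180)
bx=cv2.boxPoints(rs);e=max([(bx[0],bx[1]),(bx[1],bx[2])],key=lambda q:np.linalg.norm(q[0]-q[1]))
a=plane(s,e[0],.104);b=plane(s,e[1],.104);v=a-b;print("side len",np.linalg.norm(v),"yaw side",np.degrees(np.arctan2(v[1],v[0]))%180)
# fixture base plate in top view
c=blob(t,(278,145,372,202),150,255,45);r=cv2.minAreaRect(c);print("base",r)
q=np.array([plane(t,p,.012) for p in cv2.boxPoints(r)]);print(q,"sides",np.linalg.norm(q[0]-q[1]),np.linalg.norm(q[1]-q[2]),"ctr",q.mean(0))
# bore
h=blob(t,(336,160,358,185),0,145);rb=cv2.fitEllipse(h);print("bore top",rb,plane(t,rb[0],.063))
print("bore tri",tri(t,rb[0],s,(231,173)),"side@.063",plane(s,(231,173),.063))
# stand: foot + block
im=t["image"].astype(int);
k=blob(t,(112,160,172,222),75,115,16);print("foot?",cv2.boundingRect(k),cv2.contourArea(k))
cv2.imwrite("pics/z2.png",np.hstack([cv2.resize(t["image"][155:225,100:175],None,fx=5,fy=5,interpolation=cv2.INTER_CUBIC),cv2.resize(s["image"][265:335,215:295],None,fx=5,fy=5,interpolation=cv2.INTER_CUBIC)]))
# other things
for n,p,z in(("lens",(153,230),.005),("mic",(210,206),.006),("plug top",(241,138),.1)):print(n,plane(t,p,z))
E
```

```text
handle ((120.92987823486328, 186.02716064453125), (34.10421371459961, 9.560595512390137), 87.27368927001953) ((258.63623046875, 270.8155212402344), (25.778968811035156, 52.14516067504883), 86.633544921875)
grip tri (array([0.4857, 0.3122, 0.1138]), [np.float64(0.004600860686057896), np.float64(0.004600860686057894)]) top-face@.118 [0.4898 0.3104 0.118 ]
handle len 0.07015990548693674 yaw top 5.230001727408117
side len 0.09488999824439782 yaw side 4.05888296204062
base ((324.0287170410156, 173.92645263671875), (76.55436706542969, 36.10490036010742), 2.862405300140381)
[[ 0.4969 -0.03    0.012 ]
 [ 0.5799 -0.0333  0.012 ]
 [ 0.5736 -0.2081  0.012 ]
 [ 0.4907 -0.2034  0.012 ]] sides 0.0831335920735147 0.1748680992104814 ctr [ 0.5353 -0.1187  0.012 ]
bore top ((346.6681213378906, 172.11907958984375), (8.795051574707031, 10.908836364746094), 151.0229949951172) [ 0.5328 -0.1605  0.063 ]
bore tri (array([ 0.5336, -0.1605,  0.0634]), [np.float64(0.0007580773488106073), np.float64(0.0007580773488106384)]) side@.063 [ 0.5343 -0.1615  0.063 ]
foot? (124, 167, 38, 50) 178.5
lens [0.4018 0.2687 0.005 ]
mic [0.4584 0.1402 0.006 ]
plug top [0.5967 0.0679 0.1   ]
```

View pics/z2.png

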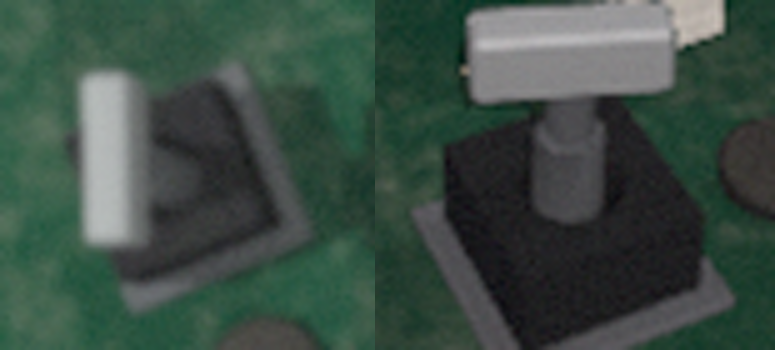

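In the side crop the micrometer behind the handle leaks into its mask. The clean handle spans about (233.4–274.4, 266–285). The foot-plate corners in the top view are about (147,168), (162,201.4) and (126,217). In the side view two of them are at about (222.6,307.4) and (286.6,324.4). I'll refine with a tighter mask.

```bash
python3 - <<'E'
from h import *
np.set_printoptions(precision=4,suppress=True)
t=imaging.get_image("top");s=imaging.get_image("side")
cs=blob(s,(230,258,277,288),95,200,14);rs=cv2.minAreaRect(cs);print("side handle",rs,cv2.boundingRect(cs))
tp=(120.93,186.03)
# top-face centre in side: bright-ridge/top-edge band is the top face; full silhouette centre ~ box centre
ct=blob(t,(108,160,140,212),95,255);rt=cv2.minAreaRect(ct);print(rt)
print("box centre tri",tri(t,rt[0],s,rs[0]))
# yaw from side using upper edge (top face far edge) points
for n,im,c in(("side",s,cs),):
    p=c[:,0,:]
    for k,f in(("up",np.min),("lo",np.max)):
        xs=np.arange(238,270);ys=np.array([f(p[p[:,0]==x,1]) for x in xs]);l=np.polyfit(xs,ys,1)
        z=.118 if k=="up" else .09
        a=plane(s,(235,np.polyval(l,235)),z);b=plane(s,(273,np.polyval(l,273)),z);v=a-b;print(k,l,np.degrees(np.arctan2(v[1],v[0])),np.linalg.norm(v))
# foot
for z in(0,.006,.01):
    T,R,B=[plane(t,p,z) for p in((147,168),(162,201.4),(126,217))];Ls,Rs=[plane(s,p,z) for p in((222.6,307.4),(286.6,324.4))]
    print(z,"TR",np.linalg.norm(T-R),"RB",np.linalg.norm(R-B),"ctr top",(T+B)/2,"yaw",np.degrees(np.arctan2(*(T-R)[1::-1])),np.degrees(np.arctan2(*(R-B)[1::-1])),"side L,R",Ls,Rs,(Ls+Rs)/2,np.linalg.norm(Ls-Rs))
print("proj grip side",proj(s,(.4898,.3104,.104)),"top",proj(t,(.4898,.3104,.104)))
print("proj stand top centre .042 in side",proj(s,(.4898,.3104,.042)))
E
```

```text
side handle ((254.3052978515625, 271.0796813964844), (25.742855072021484, 43.43690490722656), 86.18592071533203) (233, 258, 44, 28)
((122.03962707519531, 186.41131591796875), (35.22758865356445, 13.422101974487305), 87.51044464111328)
box centre tri (array([0.489 , 0.3103, 0.1111]), [np.float64(0.0007446088661070391), np.float64(0.0007446088661071134)])
up [ -0.1967 314.0731] 15.325574806987644 0.06827656680180809
lo [ -0.0467 295.3792] 2.4935875147004385 0.06512133907209074
0 TR 0.0857261418220418 RB 0.08948442160566297 ctr top [0.4876 0.3112 0.    ] yaw 26.033863678112972 -65.5130985652278 side L,R [0.5454 0.2849 0.    ] [0.4285 0.3282 0.    ] [0.4869 0.3065 0.    ] 0.12458909671733163
0.006 TR 0.08522104427769227 RB 0.08895718031555128 ctr top [0.4871 0.3095 0.006 ] yaw 26.03386367811296 -65.5130985652278 side L,R [0.545  0.2906 0.006 ] [0.4295 0.3334 0.006 ] [0.4873 0.312  0.006 ] 0.12319172229488834
0.01 TR 0.08488431258145933 RB 0.08860568612214349 ctr top [0.4867 0.3083 0.01  ] yaw 26.033863678112947 -65.5130985652278 side L,R [0.5448 0.2944 0.01  ] [0.4302 0.3368 0.01  ] [0.4875 0.3156 0.01  ] 0.12226013934659274
proj grip side [253.3443 274.2582] top [123.0246 186.7524]
proj stand top centre .042 in side [252.7512 300.7487]
```

The two views agree:

| Item | Measured position | Check |
|---|---|---|
| Key grip | (0.489, 0.310), z ≈ 0.104 | handle yaw ≈ 4° |
| Stand centre | (0.487, 0.310) | foot sides 85–89 mm |
| Bore mouth | (0.533, −0.161) | z = 0.0634, given as 0.063 |

I'm moving above the key.

```bash
cat > to.py <<'E'
"""remaining offset to world target x y z yaw_deg (direction of tool x), in the tool's present axes"""
import sys
from cell import arm, imaging, workorder
import numpy as np
from scipy.spatial.transform import Rotation as R
def show(x,y,z,yaw):
    o=arm.observe();M=R.from_rotvec(o["ee_rot"]).as_matrix();d=M.T@(np.array([x,y,z])-o["position"])
    a=np.degrees(np.arctan2(M[1,0],M[0,0]));t=(a-yaw+180)%360-180
    print("d tool",d.round(4),"turn",round(np.radians(t),3),"yaw",a.round(2),"tilt",np.degrees(np.arccos(-M[2,2])).round(2),"t",o["clock"],"pos",o["position"].round(4),"j7",o["joints"][6].round(3),"F",o["force"].round(1),"w",round(o["width"],3))
if __name__=="__main__": show(*map(float,sys.argv[1:5]))
E
R='[0.029,-0.0355,0,0,1]'
python3 nudge.py '[[0.029,-0.0355,0,0,1],[0.029,-0.0355,0,0,1],[0.029,-0.0355,0,0,1],[0.029,-0.0355,0,0,1],[0.029,-0.0355,0,0,1],[0.029,-0.0355,0,0,1],[0.029,-0.0355,0,0,1],[0.029,-0.0355,0,0,1],[0.029,-0.0355,0,0,1],[0.029,-0.0355,0,0,1]]' 30
python3 nudge.py '[[0.029,-0.0355,0,0,1],[0.029,-0.0355,0,0,1],[0.029,-0.0355,0,0,1],[0.029,-0.0355,0,0,1],[0.029,-0.0355,0,0,1],[0.029,-0.0355,0,0,1],[0.029,-0.0355,0,0,1],[0.029,-0.0355,0,0,1],[0.029,-0.0355,0,0,1],[0.029,-0.0355,0,0,1]]'
python3 to.py 0.489 0.310 0.085 4
```

```text
clock: 1.4
position: [0.3753, -0.1259, 0.2271]
ee_rot: [3.071, 0.657, 0.001]
force: [0.6, -0.4, 0.5]
width: 0.997
gripper_force: 0.0
clock: 2.4
position: [0.4949, 0.3166, 0.2267]
ee_rot: [3.072, 0.657, 0.0]
force: [0.8, -0.1, 0.6]
width: 1.001
gripper_force: 0.0
d tool [-0.0081  0.0036  0.1417] turn 0.351 yaw 24.14 tilt 0.02 t 2.4 pos [0.4949 0.3166 0.2267] j7 -2.026 F [ 0.8 -0.1  0.6] w 1.001
```

```bash

python3 nudge.py '[[-0.008,0.0036,0,-0.15,1],[0,0,0,-0.15,1],[0,0,0,-0.15,1],[0,0,0,-0.15,1],[0,0,0,-0.15,1],[0,0,0,-0.15,1],[0,0,0,-0.15,1],[0,0,0,-0.15,1],[0,0,0,-0.15,1]]'
python3 to.py 0.489 0.310 0.085 184
```

```text
clock: 3.3
position: [0.4887, 0.3083, 0.2267]
ee_rot: [1.98, 2.439, -0.0]
force: [-0.5, 0.0, 0.3]
width: 1.003
gripper_force: 0.0
d tool [0.0017 0.0006 0.1417] turn -1.434 yaw 101.85 tilt 0.01 t 3.3 pos [0.4887 0.3083 0.2267] j7 -0.805 F [-0.5  0.   0.3] w 1.003
```

```bash

python3 nudge.py '[[0.0017,0.0006,0,-0.15,1],[0,0,0,-0.15,1],[0,0,0,-0.15,1],[0,0,0,-0.15,1],[0,0,0,-0.15,1],[0,0,0,-0.15,1],[0,0,0,-0.15,1],[0,0,0,-0.15,1],[0,0,0,-0.15,1],[0,0,0,-0.08,1]]'
python3 nudge.py '[[0,0,0.03,0,1],[0,0,0.03,0,1],[0,0,0.03,0,1],[0,0,0,0,1]]'
python3 to.py 0.489 0.310 0.085 184
python3 - <<'E'
from h import *
t=imaging.get_image("top");s=imaging.get_image("side")
cv2.imwrite("pics/z3.png",np.hstack([cv2.resize(t["image"][150:220,95:170],None,fx=5,fy=5,interpolation=cv2.INTER_CUBIC),cv2.resize(s["image"][235:305,215:295],None,fx=5,fy=5,interpolation=cv2.INTER_CUBIC)]))
E
```

```text
clock: 4.3
position: [0.4891, 0.3098, 0.2265]
ee_rot: [0.102, -3.14, 0.0]
force: [0.5, 0.5, 0.1]
width: 0.997
gripper_force: 0.0
clock: 4.7
position: [0.4878, 0.3079, 0.1332]
ee_rot: [0.094, -3.136, 0.006]
force: [-0.2, -1.6, -0.3]
width: 0.997
gripper_force: 0.0
d tool [-0.0016  0.0022  0.0481] turn -0.01 yaw -176.58 tilt 0.35 t 4.7 pos [0.4878 0.3079 0.1332] j7 0.355 F [-0.2 -1.6 -0.3] w 0.997
```

View pics/z3.png

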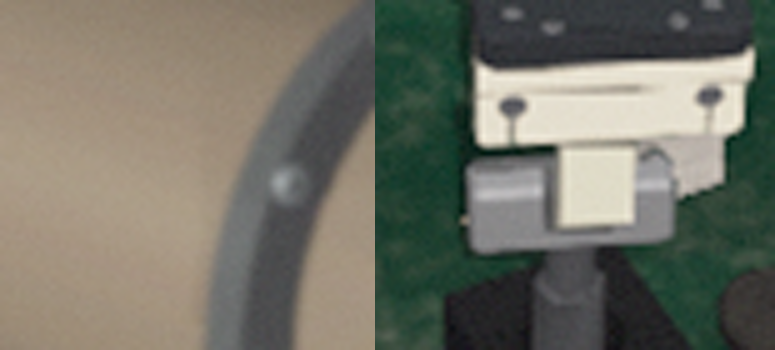

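The arm blocks the top view. In the side crop the near finger is centred at about x=596 (px 259) and the bar at about 571 (px 254). I'll check by projection whether that is parallax or a real offset.

```bash
python3 - <<'E'
from h import *
s=imaging.get_image("side")
for X in((.4878,.308+.05,.133),(.4878,.308+.065,.133),(.4878,.308+.065,.175),(.4878,.308,.133),(.489,.31,.104),(.489+.035,.31,.104),(.489-.035,.31,.104)):print(X,proj(s,X))
E
```

```text
(0.4878, 0.358, 0.133) [256.17357294 280.90363488]
(0.4878, 0.373, 0.133) [256.63487779 287.79832179]
(0.4878, 0.373, 0.175) [257.24932484 266.41369797]
(0.4878, 0.308, 0.133) [254.77679559 260.02732629]
(0.489, 0.31, 0.104) [253.80307462 274.09119575]
(0.524, 0.31, 0.104) [233.27242186 274.39424395]
(0.45399999999999996, 0.31, 0.104) [274.23095671 273.78966454]
```

The projection predicts the finger at about px 258.7, so the alignment is good to about 1 mm. I'm descending and gripping.

```bash

python3 nudge.py '[[-0.0008,0.0011,0.024,0,1],[-0.0008,0.0011,0.024,-0.01,1],[0,0,0,0,1],[0,0,0,0,1]]'
python3 to.py 0.489 0.310 0.085 184
python3 nudge.py '[[0,0,0,0,0],[0,0,0,0,0],[0,0,0,0,0],[0,0,0,0,0],[0,0,0,0,0],[0,0,0,0,0],[0,0,0,0,0]]' 40
python3 to.py 0.489 0.310 0.085 184
```

```text
clock: 5.25
position: [0.4907, 0.3132, 0.0903]
ee_rot: [-0.11, 3.139, 0.002]
force: [-0.0, 0.3, 0.4]
width: 0.996
gripper_force: 0.0
d tool [ 0.0019 -0.0031  0.0053] turn 0.0 yaw -175.99 tilt 0.08 t 5.25 pos [0.4907 0.3132 0.0903] j7 0.318 F [-0.   0.3  0.4] w 0.996
clock: 5.95
position: [0.4903, 0.3125, 0.0887]
ee_rot: [0.11, -3.14, 0.0]
force: [0.8, 0.4, -0.2]
width: 0.439
gripper_force: 0.0
d tool [ 0.0015 -0.0024  0.0037] turn 0.0 yaw -175.98 tilt 0.01 t 5.95 pos [0.4903 0.3125 0.0887] j7 0.317 F [ 0.8  0.4 -0.2] w 0.439
```

```bash

python3 nudge.py '[[0.0015,-0.0024,0.0035,0,0.4],[0,0,0,0,0],[0,0,0,0,0],[0,0,0,0,0],[0,0,0,0,0],[0,0,0,0,0]]' 40
python3 to.py 0.489 0.310 0.085 184
```

```text
clock: 6.55
position: [0.489, 0.3099, 0.0852]
ee_rot: [0.11, -3.14, 0.0]
force: [-0.2, -0.3, -0.5]
width: 0.215
gripper_force: 40.0
d tool [-0.      0.0001  0.0002] turn 0.0 yaw -175.98 tilt 0.01 t 6.55 pos [0.489  0.3099 0.0852] j7 0.314 F [-0.2 -0.3 -0.5] w 0.215
```

The bar is gripped at a width of 19.8 mm. I'll lift, and refine the bore centre from sharp edges in the first top picture, since the ellipse is biased by the lit bore wall.

```bash

python3 nudge.py '[[0,0,-0.02,0,0],[0,0,-0.03,0,0],[0,0,-0.03,0,0],[0,0,-0.03,0,0],[0,0,0,0,0],[0,0,0,0,0]]'
python3 to.py 0.5335 -0.163 0.195 184
python3 - <<'E'
from h import *
np.set_printoptions(precision=4,suppress=True)
t=imaging.get_image("top");s=imaging.get_image("side")
G=cv2.imread("pics/top0.png").astype(float).mean(2)
def cross(l,lvl,rev=False):
    l=np.array(l);
    for i in range(len(l)-1):
        if (l[i]-lvl)*(l[i+1]-lvl)<=0: return i+(lvl-l[i])/(l[i+1]-l[i])
def rows(r,x0,x1,lvl):  # edge on rows, scanning x0->x1
    st=1 if x1>x0 else -1;p=[]
    for y in r:
        c=cross(G[y,x0:x1:st],lvl)
        if c is not None:p.append((x0+st*c,y))
    return np.array(p)
def cols(cc,y0,y1,lvl):
    st=1 if y1>y0 else -1;p=[]
    for x in cc:
        c=cross(G[y0:y1:st,x],lvl)
        if c is not None:p.append((x,y0+st*c))
    return np.array(p)
def line(P,z,n):
    W=np.array([plane(t,p,z)[:2] for p in P]);m=np.median(W,0)
    vx,vy,x0,y0=cv2.fitLine(W.astype(np.float32),cv2.DIST_HUBER,0,.0005,.0005).ravel();
    print(n,"pt",np.array([x0,y0]),"ang",np.degrees(np.arctan2(vy,vx))%180)
line(rows(range(163,183),372,355,145),.063,"housing -y edge z.063")
line(cols(range(337,358),150,165,145),.063,"housing far edge z.063")
line(rows(range(187,191),372,350,145),.014,"base -y edge z.014")
line(cols(range(292,328),148,162,150),.014,"base far edge z.014")
line(rows(range(162,186),278,296,150),.007,"base +y edge z.007")
line(cols(range(292,350),205,186,150),.007,"base near edge z.007")
b=[]
for y in range(168,177):
    l=rows([y],347,330,145);r=rows([y],347,362,145);b.append((y,l[0,0],r[0,0]))
print(np.array(b))
for n in("side",):cv2.imwrite("pics/z4.png",cv2.resize(s["image"][190:330,195:315],None,fx=4,fy=4,interpolation=cv2.INTER_CUBIC))
E
```

```text
clock: 7.15
position: [0.4891, 0.3098, 0.1951]
ee_rot: [-0.11, 3.139, -0.0]
force: [0.3, -1.0, -2.9]
width: 0.217
gripper_force: 40.0
d tool [-1.130e-02 -4.747e-01  3.000e-04] turn 0.0 yaw -176.0 tilt 0.04 t 7.15 pos [0.4891 0.3098 0.1951] j7 0.42 F [ 0.3 -1.  -2.9] w 0.217
housing -y edge z.063 pt [ 0.5378 -0.1947] ang 178.02937
housing far edge z.063 pt [ 0.5658 -0.16  ] ang 86.801285
base -y edge z.014 pt [ 0.5027 -0.1996] ang 133.81883
base far edge z.014 pt [ 0.5771 -0.0985] ang 88.16424
base +y edge z.007 pt [ 0.5355 -0.0316] ang 177.09195
base near edge z.007 pt [ 0.4948 -0.1081] ang 87.81519
[[168.     342.8435 350.0145]
 [169.     342.2424 350.6629]
 [170.     341.8872 350.9919]
 [171.     341.7063 351.4818]
 [172.     341.731  351.6612]
 [173.     341.8992 351.7687]
 [174.     342.1773 351.8201]
 [175.     342.7073 351.6788]
 [176.     343.6509 351.2752]]
```

View pics/z4.png

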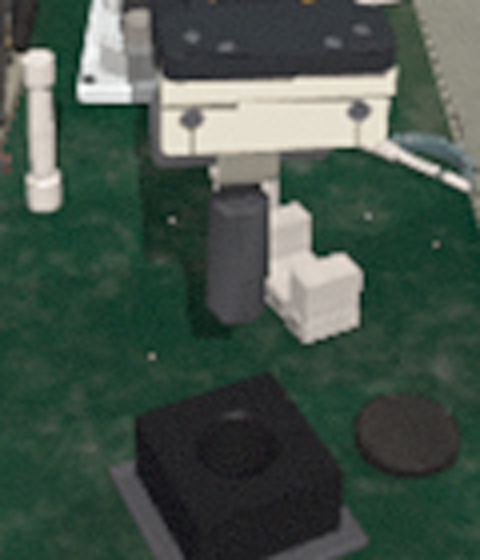

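The side picture shows the key hanging upright with its tip at about crop (236,320), px (254.1,269.5). The stand's hole mouth is at crop (237,445), px (254.2,301.3). The fixture edges give a bore centre of (0.534, −0.163) and a yaw of about −2.3°. I'll check the key's offset in the hand from the shank.

```bash
python3 - <<'E'
from h import *
s=imaging.get_image("side");np.set_printoptions(precision=2,suppress=True)
g=s["image"].astype(int);m=g.mean(2)
for y in(245,252,258,263):
    print(y,m[y,243:266].astype(int))
print(proj(s,(.489,.31,.12)),proj(s,(.489,.31,.15)),proj(s,(.489,.31,.134)))
print("hole",plane(s,(254.25,301.3),.042))
# hole dark ellipse
h=blob(s,(243,290,267,313),0,27,20);print(cv2.boundingRect(h),cv2.fitEllipse(h))
print(m[301,240:270].astype(int)); print(m[288:316,254].astype(int))
E
```

```text
245 [ 39  42  37  38  50  66  61  66  65  72  71  69  71  72  76  79  80  74
  63 152 210 209 203]
252 [ 42  42  41  48  59  65  67  69  70  73  72  77  72  77  79  75  80  71
  55 138 189 184 183]
258 [ 40  38  37  41  57  69  70  73  74  80  76  78  76  73  73  73  74  69
  50 149 214 209 209]
263 [ 27  33  31  36  59  68  73  75  77  82  77  79  72  75  69  70  67  63
  86 121 145 178 205]
[253.97 266.84] [254.3  252.75] [254.12 260.35]
hole [0.49 0.31 0.04]
(254, 299, 11, 11) ((259.318115234375, 304.3563232421875), (4.514833927154541, 12.262059211730957), 46.1719856262207)
[34 31 35 33 29 27 29 30 32 30 30 34 25 33 36 31 30 29 36 27 28 28 28 25
 21 29 31 36 35 34]
[31 42 39 33 51 70 53 27 30 31 37 31 28 36 33 31 31 36 29 32 21 27 33 36
 35 34 36 37]
```

```bash

python3 nudge.py '[[-0.0012,-0.047,0,0,0],[-0.0012,-0.047,0,0,0],[-0.0012,-0.047,0,0,0],[-0.0012,-0.047,0,0,0],[-0.0012,-0.047,0,0,0],[-0.0012,-0.047,0,0,0],[-0.0012,-0.047,0,0,0],[-0.0012,-0.047,0,0,0],[-0.0012,-0.047,0,0,0],[-0.0012,-0.047,0,0,0]]'
python3 to.py 0.534 -0.163 0.145 184
```

```text
clock: 8.3
position: [0.5331, -0.1602, 0.1941]
ee_rot: [0.11, -3.138, -0.001]
force: [1.2, 0.1, -3.0]
width: 0.218
gripper_force: 40.0
d tool [-0.0008 -0.0028  0.0491] turn 0.0 yaw -175.99 tilt 0.09 t 8.3 pos [ 0.5331 -0.1602  0.1941] j7 1.259 F [ 1.2  0.1 -3. ] w 0.218
```

```bash

python3 nudge.py '[[-0.0008,-0.0028,0.02,0,0],[0,0,0.02,0,0],[0,0,0.007,0,0],[0,0,0,0,0],[0,0,0,0,0]]'
python3 to.py 0.534 -0.163 0.145 184
python3 - <<'E'
from h import *
s=imaging.get_image("side")
cv2.imwrite("pics/z5.png",cv2.resize(s["image"][120:230,190:270],None,fx=5,fy=5,interpolation=cv2.INTER_CUBIC))
print(proj(s,(.534,-.163,.063)),proj(s,(.534,-.163,.0718)))
E
```

```text
clock: 8.8
position: [0.5351, -0.1601, 0.1486]
ee_rot: [-0.112, 3.139, 0.0]
force: [0.2, -0.3, -2.9]
width: 0.214
gripper_force: 40.0
d tool [ 0.0013 -0.0028  0.0036] turn 0.001 yaw -175.92 tilt 0.02 t 8.8 pos [ 0.5351 -0.1601  0.1486] j7 1.215 F [ 0.2 -0.3 -2.9] w 0.214
[231.11756933 172.7686062 ] [231.08018413 170.00751124]
```

View pics/z5.png

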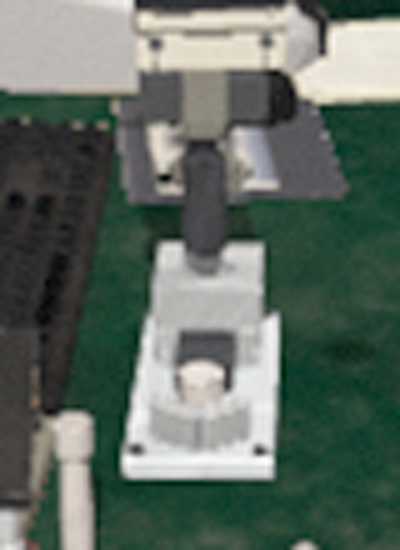

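The picture shows the key over the bore: shank at crop x≈206, housing middle at ≈210, so the key is about 1–2 mm too far in +x. I'm correcting that, then lowering.

```bash

python3 nudge.py '[[0.0014,-0.0028,0,0,0],[0,0,0.005,0,0],[0,0,0,0,0]]'
python3 to.py 0.5337 -0.163 0.110 184
python3 nudge.py '[[0,0,0.005,0,0],[0,0,0.005,0,0],[0,0,0.004,0,0]]'
python3 to.py 0.5337 -0.163 0.110 184
```

```text
clock: 9.15
position: [0.5334, -0.164, 0.1429]
ee_rot: [0.11, -3.139, 0.001]
force: [0.3, 0.1, -2.4]
width: 0.214
gripper_force: 40.0
d tool [-0.0004  0.001   0.0329] turn -0.0 yaw -176.0 tilt 0.03 t 9.15 pos [ 0.5334 -0.164   0.1429] j7 1.215 F [ 0.3  0.1 -2.4] w 0.214
clock: 9.45
position: [0.5335, -0.1636, 0.1286]
ee_rot: [0.11, -3.139, -0.0]
force: [-0.1, -0.1, -2.4]
width: 0.214
gripper_force: 40.0
d tool [-0.0003  0.0006  0.0186] turn 0.0 yaw -175.98 tilt 0.02 t 9.45 pos [ 0.5335 -0.1636  0.1286] j7 1.2 F [-0.1 -0.1 -2.4] w 0.214
```

The tip is 10 mm inside the bore with no contact. Continuing down to the rim.

```bash

python3 nudge.py '[[-0.0002,0.0004,0.005,0,0],[0,0,0.005,0,0],[0,0,0.004,0,0],[0,0,0,0,0]]'
python3 to.py 0.5337 -0.163 0.110 184
python3 nudge.py '[[0,0,0.002,0,0],[0,0,0.002,0,0],[0,0,0.001,0,0],[0,0,0,0,0]]'
python3 to.py 0.5337 -0.163 0.110 184
```

```text
clock: 9.85
position: [0.5335, -0.1633, 0.1145]
ee_rot: [0.11, -3.139, -0.0]
force: [-0.8, -0.2, -1.9]
width: 0.214
gripper_force: 40.0
d tool [-0.0002  0.0002  0.0045] turn 0.0 yaw -175.98 tilt 0.05 t 9.85 pos [ 0.5335 -0.1633  0.1145] j7 1.185 F [-0.8 -0.2 -1.9] w 0.214
clock: 10.25
position: [0.5338, -0.1633, 0.1102]
ee_rot: [0.11, -3.14, 0.0]
force: [0.8, 0.7, -2.2]
width: 0.214
gripper_force: 40.0
d tool [0.0001 0.0003 0.0002] turn 0.0 yaw -175.98 tilt 0.01 t 10.25 pos [ 0.5338 -0.1633  0.1102] j7 1.18 F [ 0.8  0.7 -2.2] w 0.214
```

```bash

python3 nudge.py '[[0,0,0.001,0,0],[0,0,0.001,0,0],[0,0,0.001,0,0],[0,0,0,0,0]]'
python3 to.py 0.5337 -0.163 0.110 184
```

```text
clock: 10.65
position: [0.5341, -0.1628, 0.1081]
ee_rot: [-0.111, 3.139, -0.0]
force: [-3.8, 0.7, 7.4]
width: 0.218
gripper_force: 40.0
d tool [ 0.0004 -0.0002 -0.0019] turn 0.001 yaw -175.96 tilt 0.04 t 10.65 pos [ 0.5341 -0.1628  0.1081] j7 1.177 F [-3.8  0.7  7.4] w 0.218
```

Contact with the rim: tip about 11 mm above the floor, about 10 N. Searching anticlockwise under light pressure; the screw can't turn that way past 0.

```bash

python3 nudge.py '[[0,0,0,-0.08,0],[0,0,0,-0.08,0]]' | grep -E "pos|force"
python3 nudge.py '[[0,0,0,-0.08,0],[0,0,0,-0.08,0]]' | grep -E "pos|force"
python3 to.py 0.5337 -0.163 0.110 184
```

```text
position: [0.5335, -0.1626, 0.1074]
force: [-1.8, 1.6, -0.5]
gripper_force: 40.0
position: [0.5334, -0.1627, 0.1072]
force: [-0.9, 2.1, -1.0]
gripper_force: 40.0
d tool [-0.0001 -0.0004 -0.0029] turn 0.324 yaw -157.45 tilt 0.06 t 11.05 pos [ 0.5334 -0.1627  0.1072] j7 1.46 F [-0.9  2.1 -1. ] w 0.217
```

```bash

python3 nudge.py '[[0,0,0.001,0,0],[0,0,0.001,0,0],[0,0,0,0,0]]' | grep -E "pos|force"
python3 to.py 0.5337 -0.163 0.110 184
```

```text
position: [0.5338, -0.1625, 0.1062]
force: [-3.6, 1.3, 9.6]
gripper_force: 40.0
d tool [ 0.0003 -0.0004 -0.0038] turn 0.319 yaw -157.71 tilt 0.01 t 11.35 pos [ 0.5338 -0.1625  0.1062] j7 1.454 F [-3.6  1.3  9.6] w 0.217
```

```bash

for i in 1; do python3 nudge.py '[[0,0,0,-0.06,0],[0,0,0,-0.06,0]]' | grep -E "pos|^force"
python3 nudge.py '[[0,0,0.0005,-0.06,0],[0,0,0,-0.06,0]]' | grep -E "pos|^force"
python3 nudge.py '[[0,0,0.0005,-0.06,0],[0,0,0,-0.06,0]]' | grep -E "pos|^force"; done
python3 to.py 0.5337 -0.163 0.110 184
```

```text
position: [0.5337, -0.1626, 0.1058]
force: [-3.6, 1.4, 3.8]
position: [0.5336, -0.1627, 0.1049]
force: [-2.5, 1.4, -0.6]
position: [0.5336, -0.1629, 0.104]
force: [-1.1, -0.2, -2.1]
d tool [-0.     -0.0002 -0.006 ] turn 0.681 yaw -136.96 tilt 0.04 t 11.95 pos [ 0.5336 -0.1629  0.104 ] j7 1.79 F [-1.1 -0.2 -2.1] w 0.218
```

```bash

python3 nudge.py '[[0,0,0.0015,0,0],[0,0,0.0015,0,0],[0,0,0,0,0]]' | grep -E "pos|^force"
python3 to.py 0.5337 -0.163 0.097 184
```

```text
position: [0.5337, -0.163, 0.1009]
force: [-1.1, 2.1, -4.1]
d tool [-0.     -0.0001  0.0039] turn 0.679 yaw -137.11 tilt 0.03 t 12.25 pos [ 0.5337 -0.163   0.1009] j7 1.785 F [-1.1  2.1 -4.1] w 0.219
```

It's dropping in freely. Going down to the floor.

```bash

python3 nudge.py '[[0,0,0.0015,0,0],[0,0,0.001,0,0],[0,0,0.001,0,0],[0,0,0,0,0]]' | grep -E "pos|^force"
python3 to.py 0.5337 -0.163 0.097 184
python3 nudge.py '[[0,0,0.001,0,0],[0,0,0.001,0,0],[0,0,0,0,0]]' | grep -E "pos|^force"
python3 to.py 0.5337 -0.163 0.097 184
```

```text
position: [0.5337, -0.163, 0.0976]
force: [-1.6, 3.0, -2.5]
d tool [-0.      0.      0.0006] turn 0.68 yaw -137.02 tilt 0.02 t 12.65 pos [ 0.5337 -0.163   0.0976] j7 1.783 F [-1.6  3.  -2.5] w 0.215
position: [0.5341, -0.1628, 0.097]
force: [-6.0, 2.3, 13.1]
d tool [0.0004 0.0002 0.    ] turn 0.681 yaw -137.01 tilt 0.05 t 12.95 pos [ 0.5341 -0.1628  0.097 ] j7 1.781 F [-6.   2.3 13.1] w 0.212
```

The floor was reached with the tip at z≈0.022, as expected. Turning clockwise and watching the torque.

```bash

python3 nudge.py '[[0,0,-0.0004,0,0],[0,0,0,0,0],[0,0,0,0.1,0],[0,0,0,0.1,0],[0,0,0,0.1,0],[0,0,0,0.1,0],[0,0,0,0.1,0]]' 60 | grep -E "pos|^force"
python3 to.py 0.534 -0.163 0.097 184;python3 -c "from cell import arm, imaging, workorder;print(arm.observe()['ft_torque'])"
python3 nudge.py '[[0,0,0,0.1,0],[0,0,0,0.1,0],[0,0,0,0.1,0],[0,0,0,0.1,0],[0,0,0,0.1,0],[0,0,0,0.1,0],[0,0,0,0.1,0]]' | grep -E "pos|^force"
python3 to.py 0.534 -0.163 0.097 184;python3 -c "from cell import arm, imaging, workorder;print(arm.observe()['ft_torque'])"
```

```text
position: [0.5338, -0.1626, 0.0971]
force: [-5.6, 4.4, 9.5]
d tool [-0.0001 -0.0004  0.0001] turn 0.177 yaw -165.86 tilt 0.01 t 13.65 pos [ 0.5338 -0.1626  0.0971] j7 1.344 F [-5.6  4.4  9.5] w 0.217
[1.27479575 1.56463511 0.13715398]
position: [0.5337, -0.1626, 0.0971]
force: [-5.7, 4.0, 9.0]
d tool [-0.0004 -0.0002  0.0001] turn -0.523 yaw 154.04 tilt 0.02 t 14.35 pos [ 0.5337 -0.1626  0.0971] j7 0.746 F [-5.7  4.   9. ] w 0.215
[1.16078196 1.61546901 0.1422278 ]
```

```bash

python3 nudge.py '[[0,0,0,0.1,0],[0,0,0,0.1,0],[0,0,0,0.1,0],[0,0,0,0.05,0]]' | grep -E "pos|^force"
python3 to.py 0.534 -0.163 0.097 184;python3 -c "from cell import arm, imaging, workorder;print(arm.observe()['ft_torque'])"
python3 nudge.py '[[0,0,0,0.05,0],[0,0,0,0.05,0]]' | grep -E "pos|^force"
python3 to.py 0.534 -0.163 0.097 184;python3 -c "from cell import arm, imaging, workorder;print(arm.observe()['ft_torque'])"
```

```text
position: [0.5336, -0.1626, 0.0971]
force: [-6.7, 5.2, 9.9]
d tool [-0.0006 -0.      0.0001] turn -0.872 yaw 134.01 tilt 0.03 t 14.75 pos [ 0.5336 -0.1626  0.0971] j7 0.449 F [-6.7  5.2  9.9] w 0.216
[1.24835512 1.56096212 0.14151821]
position: [0.5336, -0.1625, 0.0971]
force: [-6.6, 4.7, 9.9]
d tool [-0.0006  0.      0.0001] turn -0.971 yaw 128.39 tilt 0.03 t 14.95 pos [ 0.5336 -0.1625  0.0971] j7 0.366 F [-6.6  4.7  9.9] w 0.214
[1.15283104 1.62493722 0.11728941]
```

```bash

python3 nudge.py '[[0,0,0,0.05,0],[0,0,0,0.05,0]]' | grep -E "^force"
python3 to.py 0.534 -0.163 0.097 184;python3 -c "from cell import arm, imaging, workorder;print(arm.observe()['ft_torque'])"
python3 nudge.py '[[0,0,0,0.04,0],[0,0,0,0.04,0]]' | grep -E "^force"
python3 to.py 0.534 -0.163 0.097 184;python3 -c "from cell import arm, imaging, workorder;print(arm.observe()['ft_torque'])"
```

```text
force: [-6.2, 4.1, 10.6]
d tool [-0.0006  0.0001  0.0001] turn -1.07 yaw 122.69 tilt 0.03 t 15.15 pos [ 0.5336 -0.1625  0.0971] j7 0.282 F [-6.2  4.1 10.6] w 0.211
[1.15389121 1.65701078 0.57114631]
force: [-5.4, 3.6, 11.4]
d tool [-0.0007  0.0001  0.0001] turn -1.149 yaw 118.18 tilt 0.05 t 15.35 pos [ 0.5336 -0.1625  0.0971] j7 0.215 F [-5.4  3.6 11.4] w 0.211
[1.10757584 1.72618    0.89007954]
```

Torque rose sharply from 0.12 to 0.9 N·m after about 1.68 rad of turn, so the stop is reached. Holding briefly, unwinding within the play, then pulling out.

```bash

python3 nudge.py '[[0,0,0,0.03,0],[0,0,0,0,0],[0,0,0,0,0],[0,0,0,-0.1,0],[0,0,0,-0.1,0],[0,0,0,0,0]]' | grep -E "^force"
python3 to.py 0.5337 -0.163 0.097 184;python3 -c "from cell import arm, imaging, workorder;print(arm.observe()['ft_torque'])"
python3 nudge.py '[[0,0,-0.002,0,0],[0,0,-0.004,0,0],[0,0,-0.006,0,0],[0,0,0,0,0]]' 40 | grep -E "^force"
python3 to.py 0.5337 -0.163 0.097 184;python3 -c "from cell import arm, imaging, workorder;print(arm.observe()['ft_torque'])"
```

```text
force: [-5.2, 4.5, 11.0]
d tool [-0.0004 -0.0002  0.0001] turn -0.975 yaw 128.12 tilt 0.02 t 15.95 pos [ 0.5336 -0.1625  0.0971] j7 0.362 F [-5.2  4.5 11. ] w 0.215
[1.16805232 1.70612857 0.13659569]
force: [-1.6, 3.9, -9.6]
d tool [-0.0002  0.0003  0.0103] turn -0.979 yaw 127.88 tilt 0.09 t 16.35 pos [ 0.5334 -0.163   0.1073] j7 0.372 F [-1.6  3.9 -9.6] w 0.214
[ 1.08547733  0.27461616 -0.02943145]
```

```bash

python3 nudge.py '[[0,0,-0.01,0,0],[0,0,-0.02,0,0],[0,0,-0.03,0,0],[0,0,-0.03,0,0],[0,0,0,0,0]]' | grep -E "^force"
python3 to.py 0.488 0.310 0.195 127.9
python3 - <<'E'
from h import *
s=imaging.get_image("side");t=imaging.get_image("top")
im=s["image"].copy()
cv2.imwrite("pics/z6.png",cv2.resize(im[100:240,180:290],None,fx=4,fy=4,interpolation=cv2.INTER_CUBIC))
E
```

```text
force: [0.7, 1.3, -2.1]
d tool [0.4044 0.2518 0.0067] turn -0.001 yaw 127.83 tilt 0.53 t 16.85 pos [ 0.5371 -0.1638  0.2037] j7 0.462 F [ 0.7  1.3 -2.1] w 0.219
```

View pics/z6.png

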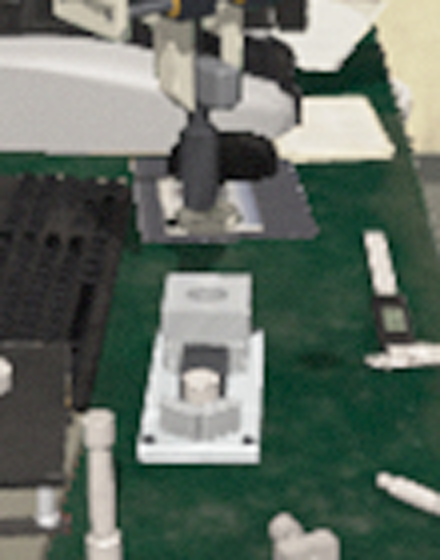

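The jaw has closed on the bush and the key hangs free and upright. Moving to the stand.

```bash

python3 nudge.py '[[0.0404,0.0252,0,0,0],[0.0404,0.0252,0,0,0],[0.0404,0.0252,0,0,0],[0.0404,0.0252,0,0,0],[0.0404,0.0252,0,0,0],[0.0404,0.0252,0,0,0],[0.0404,0.0252,0,0,0],[0.0404,0.0252,0,0,0],[0.0404,0.0252,0,0,0],[0.0404,0.0252,0,0,0],[0,0,0,0,0],[0,0,0,0,0]]' | grep -E "^force|rror"
python3 nudge.py '[[0.0404,0.0252,0,0,0],[0.0404,0.0252,0,0,0],[0.0404,0.0252,0,0,0],[0.0404,0.0252,0,0,0],[0.0404,0.0252,0,0,0],[0.0404,0.0252,0,0,0],[0.0404,0.0252,0,0,0],[0.0404,0.0252,0,0,0],[0.0404,0.0252,0,0,0]]'|grep ^force
python3 to.py 0.488 0.310 0.135 127.9
```

```text
force: [1.6, -0.1, -1.5]
d tool [0.0372 0.0273 0.0621] turn -0.001 yaw 127.83 tilt 0.09 t 17.85 pos [0.4893 0.264  0.1972] j7 -0.343 F [ 1.6 -0.1 -1.5] w 0.22Traceback (most recent call last):
  File "nudge.py", line 5, in <module>
    connect(sys.argv[1:4])
    ~~~~~~~^^^^^^^^^^^^^^^
ValueError: 1 to 10 rows of numbers within range
```

My 12-row call was over the limit and was refused, so only the 9-row one ran. Doing the rest now.

```bash

python3 nudge.py '[[0.0372,0.0273,0,0,0],[0,0,0,0,0],[0,0,0.03,0,0],[0,0,0.02,0,0],[0,0,0,0,0],[0,0,0,0,0]]'|grep ^force
python3 to.py 0.488 0.310 0.135 127.9
python3 - <<'E'
from h import *
s=imaging.get_image("side")
cv2.imwrite("pics/z7.png",cv2.resize(s["image"][230:340,205:305],None,fx=5,fy=5,interpolation=cv2.INTER_CUBIC))
E
```

```text
force: [0.5, 0.7, -2.5]
d tool [0.0013 0.0006 0.0129] turn -0.001 yaw 127.86 tilt 0.07 t 18.45 pos [0.4883 0.3087 0.1479] j7 -0.454 F [ 0.5  0.7 -2.5] w 0.215
```

View pics/z7.png

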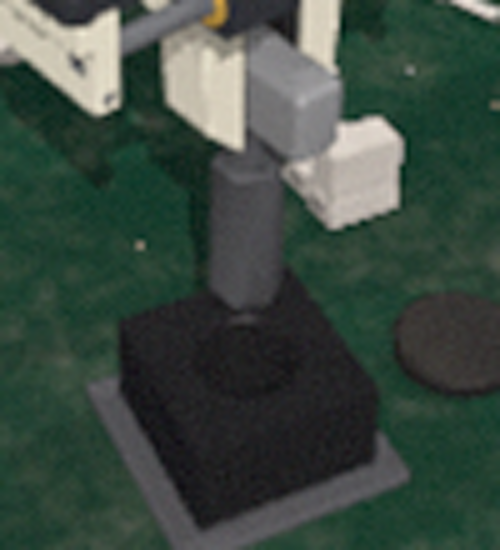

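The shank (crop x≈246) is over the hole (crop x≈248, y≈355). Lowering.

```bash

python3 nudge.py '[[0.0013,0.0006,0.015,0,0],[0,0,0.015,0,0],[0,0,0.015,0,0],[0,0,0.01,0,0],[0,0,0.003,0,0],[0,0,0,0,0]]'|grep ^force
python3 to.py 0.488 0.310 0.085 127.9
python3 nudge.py '[[0,0,0.002,0,0],[0,0,0.002,0,0],[0,0,0,0,0]]'|grep ^force
python3 to.py 0.488 0.310 0.085 127.9
```

```text
force: [0.0, 0.4, -3.7]
d tool [-0.0004 -0.0001  0.0045] turn -0.0 yaw 127.88 tilt 0.06 t 19.1 pos [0.4878 0.3104 0.0895] j7 -0.513 F [ 0.   0.4 -3.7] w 0.215
force: [-0.3, 0.1, -3.3]
d tool [-0.0003 -0.0005  0.0012] turn -0.001 yaw 127.86 tilt 0.02 t 19.4 pos [0.4882 0.3105 0.0862] j7 -0.517 F [-0.3  0.1 -3.3] w 0.216
```

```bash

python3 nudge.py '[[0,0,0.001,0,0],[0,0,0.0005,0,0],[0,0,0,0,0]]'|grep ^force
python3 to.py 0.488 0.310 0.085 127.9
```

```text
force: [-1.4, -2.2, 5.5]
d tool [-0.0004 -0.0008  0.0006] turn -0.001 yaw 127.87 tilt 0.07 t 19.7 pos [0.4884 0.3108 0.0856] j7 -0.519 F [-1.4 -2.2  5.5] w 0.215
```

The tip is on the floor at TCP z=0.0856, close to the 0.0852 at pick-up. Releasing gently and retreating.

```bash

python3 nudge.py '[[0,0,-0.0004,0,0],[0,0,0,0,0.25],[0,0,0,0,0.3],[0,0,0,0,0.5],[0,0,0,0,0.8],[0,0,0,0,1],[0,0,0,0,1],[0,0,0,0,1]]'|grep -E "^force|width"
python3 nudge.py '[[0,0,-0.01,0,1],[0,0,-0.02,0,1],[0,0,-0.04,0,1],[0,0,-0.04,0,1],[0,0,-0.04,0,1],[0,0,0,0,1],[0,0,0,0,1],[0,0,0,0,1]]'|grep -E "^force|width"
python3 to.py 0.488 0.310 0.085 127.9
python3 - <<'E'
from h import *
s=imaging.get_image("side")
cv2.imwrite("pics/z8.png",cv2.resize(s["image"][170:345,180:320],None,fx=3.4,fy=3.4,interpolation=cv2.INTER_CUBIC))
E
```

```text
force: [-0.4, -1.1, -0.4]
width: 0.685
force: [0.5, 0.4, -0.2]
width: 1.0
d tool [-0.      0.0005  0.1493] turn -0.001 yaw 127.86 tilt 0.08 t 21.3 pos [0.4877 0.3099 0.2343] j7 -0.384 F [ 0.5  0.4 -0.2] w 1.0
```

View pics/z8.png

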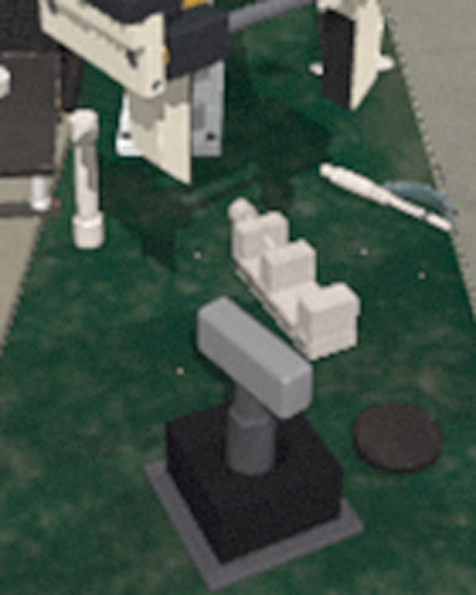

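The key stands upright and released in its stand hole. The gauge, micrometer and lens cap are where they were, and the arm is clear of everything. Handing in.

```bash
python3 -c "from cell import arm, imaging, workorder;print(workorder.sign_off())"
```

```text
the job is handed in; nothing more can be done
None
```

The job is handed in at about 21 s on the clock, no verdict returned: the key dropped fully into the socket, the screw was turned clockwise until the torque jumped at its stop and the jaw closed on the bush, and the key is back upright in its stand with the other three items undisturbed.

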